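# Put the socket away and push the bench locker's sliding hatch shut

### The arm

A 7-joint arm with a two-finger parallel gripper is mounted at the origin on the work surface. World frame = base frame: x ahead of the robot, y to its left, z up, the work surface at z = 0. Lengths are in mm, angles in rad, forces in N, time in s.
With the tool pointing down it reaches from about 350 to 900 mm from the base axis. Payload 19.9 kg.
Tool frame: the origin (TCP) lies midway between the tips of the shut fingers; the grasp point (between the pads) lies 19 mm behind it; z points along the fingers, x is the direction in which the jaws open and shut, and the axes are right-handed (so a half turn about z gives the same grasp; the last joint's range is limited). The gripper opens to 85 mm and grips with 20 to 120 N. Pads are 22 mm wide; open, the fingers measure 114 mm over their backs; the gripper's body (76 mm by 85 mm) begins 54 mm behind the grasp point. The pads swing forward as they close: fully open they stand 13 mm farther back than shut.
Start: joints at [1.067, 0.417, -0.01, 1.614, 0.005, 1.111, -0.053], TCP at [278.467, -559.515, 231.26] pointing down, gripper open.
Joint ranges: [-2.81, 2.81], [-0.39, 2.02], [-1.27, 1.25], [0.06, 2.57], [-1.19, 4.33], [0.19, 2], [-2.82, 2.82]. Speed limits (rad/s): [1.89, 1.89, 2.39, 2.39, 3.01, 3.01, 3.01].

### API

Orientations are given as a unit quaternion [x, y, z, w].
In Python, from workcell import robot, viewer, trace gives the robot as it stands.
- The arm moves only by the shell command python3 -m jog 'ROWS' [FORCE]. ROWS is JSON, a list of rows, each a list of 5 numbers: the finger opening in cm, from 0 to 8.54, then the shift along the world's x, y, z in cm, then the turn about the world's z in rad. A call has 1 to 10 rows; each row is the pose to reach, as a shift and turn from the pose commanded when the call began; what a row does not reach only later rows make up. A row lasts 1/12 s, in which the tool goes at most 41.7 mm and 7.16 degrees, less where a joint would pass 70% of its speed; a pose out of reach is approached as far as the arm can. A call with a gripper value outside its range is refused whole. The fingers move at their own pace and stop on an object; FORCE is the grip in N (left out, the last holds). Time passes only in rows, so rows that repeat a pose let the fingers close. It gives the time, the measured TCP pose, the force and the opening at its end, in the units of the state.
- robot.read_state(): the state, without advancing time (a new reading comes with each control period).
- viewer.snapshot(name): name is "scene" or "side" or "wrist"; returns the picture (420x560x3 uint8, red, green, blue); there is no depth.
- viewer.calibration(name): a dict with "vertical_fov" (degrees; the focal length in pixels is half the picture's height over the tangent of half this angle, whatever the lens; pixels are square), "cx", "cy" (the principal point, pixels), "R" (3x3) and "t" (3): a world point X has camera coordinates R X + t. Camera axes: x right, y down, z forward; pixel columns grow to the right and rows downward; lengths in mm; the calibration is good to about 2 mm. A picture is of the moment at which its call begins: read the wrist's pose just before it. calibration takes no time and is no camera call; for the wrist camera it gives the pose at the moment of the call.
- robot.close_job(): hands the job in, once; it reports no verdict.
Trained networks look in the newest picture that a camera, given by its name, has taken for a name from the list of things; names that differ only in an ending like _2 or _b are one class to them, and where a whole thing is asked for, a point or a joint stands for the part that bears it (a point fixed in the world has none). Each returns a list of dicts, best first, with "confidence" (0 to 1); they miss things now and then, are a little off and sometimes report something else, mostly with a low value. They report only what shows in the picture. A call takes as long as a camera call.
- trace(camera, target): "region" (420x560 bool, what is visible of it) and "extent" ([left, top, width, height] in pixels, round what is visible of it).
The state is a dict: "time_s": time; "joint_pos": joint angles; "joint_vel": joint speeds; "joint_torque": joint torques, N m; "tool_pos": TCP position; "eef_rot": TCP orientation; "force": force on the tool from outside, world axes, zero at the start; "moment": the same for the moment, N m; "width": finger opening in mm.
Only numpy, scipy, OpenCV 4.12 (cv2) and the standard library are available. Lean on these libraries where they do the work, as an engineer would, in place of code of your own. Each camera call takes 0.05 s, during which the arm holds its last target.

### The job

Stand the loose yellow-banded socket in the empty, red-marked well of the bench locker and let go of it. Then push the sliding hatch by its red handle along its track until it bears on the rubber buffer of the yellow end frame, and press it home with a steady push of about 15 N for a second, never more than 20 N, so that it stays against the rubber when you let go. Leave everything else where it is.

Things in the scene. Friction and masses are not known exactly. Their poses are not given: they have to be found in the camera images.
- cabinet: Blue bench locker, fixed, 240 (x) by 400 mm (y), top at 92 mm, yaw within 0.3 rad. Origin: centre of its underside. Its +y half has a fixed top; the opening runs from y = -138 to 0 mm. In it, three square wells at x = -60, 0, 60 mm, y = -75 mm: 44 mm square inside, floor 12 mm and walls 42 mm above the bench.
- hatch: Aluminium sliding hatch, 222 (x) by 200 mm (y), 0.5 to 1.2 kg. Runs along the locker's y, closes towards -y. Origin: centre of its underside, 94 mm above the bench; plate top at 100 mm; leading edge at its y = -100 mm. In the locker's frame the origin starts at y = 95 to 115 mm and meets the rubber somewhere in y = -80 to -46 mm. Drag about 5 N; it stays where it is left.
- handle (a point): Centre of the hatch's red handle bar: 110 mm long along the locker's x, 12 mm thick along y, 24 mm tall, its centre 138 mm above the bench, standing on two posts at its ends. Can be pushed on its +y side with the fingertips, or gripped from above across y.
- jamb: Yellow end frame, 240 by 10 by 28 mm, at the locker's y = -195 mm; origin at the centre of its underside. It carries an adjustable rubber-faced buffer bar, set anew each time: its face stands 15 to 49 mm towards +y from this origin, to be found by feel. The rubber yields about 1 mm per 8 N. Force on it = push on the hatch less the drag.
- socket: The loose steel wrench socket to put away: upright cylinder, diameter 34 mm, 70 mm tall, 0.2 to 0.4 kg, with a yellow band. Origin at the centre of its foot. Stands on the bench to the left of the locker.
- slot_mark: Red disc, diameter 38 mm, 2 mm thick, on the floor of the one empty well; origin at the centre of its underside (12 mm above the bench, in the middle of the well). Which of the three wells it is changes. A seated socket stands on it, top 84 mm above the bench, under the hatch.
- socket_green: Like the loose socket, green band; stands in another well, leave it there.
- socket_blue: Like the loose socket, blue band; stands in another well, leave it there.
- jar: Amber jar with black cap, diameter 64 mm, 90 mm tall, origin at the centre of its foot; leave alone.
- mug: Blue mug, diameter 76 mm, 85 mm tall, origin at the centre of its foot; leave alone.
- can: Green can, diameter 66 mm, 100 mm tall, origin at the centre of its foot; leave alone.
- hammer: Hammer lying on the bench at the right, origin under its middle; leave alone.

How it is judged:
By the outcome, as a careful person would: the job done as asked, in the order asked, and still so for the second after the job is handed in, with the robot touching nothing.
It also fails if it takes over 67 s, if anything falls off the work surface, if the arm or the gripper's body presses on something with over 40 N, if the wrist force passes 120 N, or if a joint passes its speed limit or range.

## Working session

There is one attempt and no reset: what is moved stays moved. The work goes in short steps, Python scripts to look and compute and a shell command to move; the robot and the scene stay as the last step left them, time stands still between calls to the robot, and variables do not carry over. Pictures are saved under pics/ and viewed, and the job is handed in when it is done.

```bash
ls; mkdir -p pics; cat > h.py <<'E'
import numpy as np, cv2
from workcell import robot, viewer, trace
def snap(n,f):
    im=viewer.snapshot(n); cv2.imwrite('pics/'+f,im[:,:,::-1]); return im
def cal(n):
    c=viewer.calibration(n); f=210/np.tan(np.radians(c['vertical_fov'])/2)
    return f,c['cx'],c['cy'],np.array(c['R']),np.array(c['t'])
def proj(C,X):
    f,cx,cy,R,t=C; p=np.atleast_2d(X)@R.T+t
    return np.c_[cx+f*p[:,0]/p[:,2],cy+f*p[:,1]/p[:,2]]
def back(C,u,v,z):
    f,cx,cy,R,t=C; d=R.T@np.array([(u-cx)/f,(v-cy)/f,1]); o=-R.T@t
    return o+d*(z-o[2])/d[2]
E
python3 - <<'E'
from h import *
s=robot.read_state(); print({k:np.round(v,3) for k,v in s.items()})
for n in ['scene','side','wrist']:
    C=cal(n); print(n,C[0],C[1:3],np.round(-C[3].T@C[4]),np.round(C[3],2).tolist())
    snap(n,n+'0.png')
    print(viewer.calibration(n).keys())
E
```

```text
pics
{'time_s': np.float64(0.0), 'joint_pos': array([ 1.067,  0.418, -0.01 ,  1.614,  0.005,  1.111, -0.053]), 'joint_vel': array([ 0.   , -0.001, -0.001, -0.   , -0.   ,  0.001,  0.001]), 'joint_torque': array([ 2.0000e-03, -8.6447e+01,  6.7800e-01, -4.3490e+01,  1.9000e-02,
        7.0000e-03,  0.0000e+00]), 'tool_pos': array([ 278.334, -559.193,  230.654]), 'eef_rot': array([ 0.85 , -0.526, -0.001, -0.   ]), 'force': array([ 0.497, -0.333, -0.201]), 'moment': array([-0.034, -0.017,  0.056]), 'width': np.float64(85.01)}
scene 404.33685108664025 (279.1902153593306, 208.17963051951577) [1344.  561.  764.] [[-0.57, 0.82, -0.01], [0.47, 0.32, -0.82], [-0.67, -0.47, -0.57]]
dict_keys(['vertical_fov', 'cx', 'cy', 'R', 't'])
side 405.63403006179846 (277.00284127975146, 211.86611519457614) [-201.  643. 1037.] [[-0.68, -0.73, -0.0], [-0.51, 0.47, -0.72], [0.53, -0.49, -0.69]]
dict_keys(['vertical_fov', 'cx', 'cy', 'R', 't'])
wrist 341.9286608734359 (281.95086695902194, 208.25674124911365) [ 345. -525.  374.] [[0.45, -0.89, -0.0], [-0.85, -0.43, 0.3], [-0.27, -0.13, -0.95]]
dict_keys(['vertical_fov', 'cx', 'cy', 'R', 't'])
```

View pics/scene0.png

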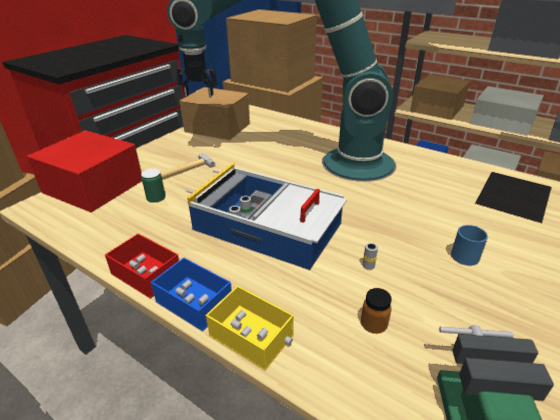

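View pics/side0.png

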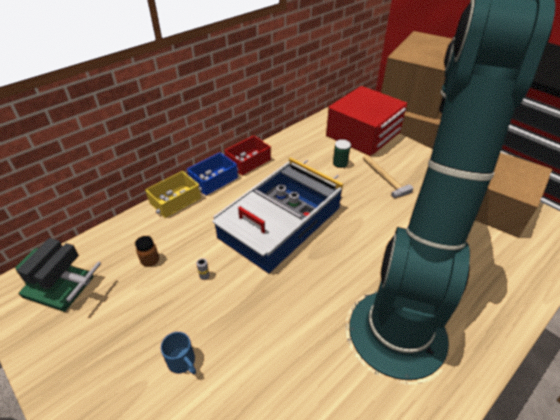

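View pics/wrist0.png

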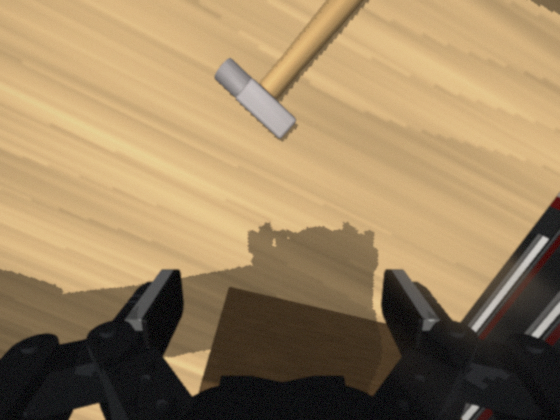

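Scene (560x420): the locker is at about (265,210) with the hatch open, the loose socket at (370,256), and the jar, mug, can and hammer are clear of it. In the side view, red shows near (305,213), in the well nearest the robot. Next I'll trace these.

```bash
python3 - <<'E'
from h import *
import pickle
out={}
for n in ['scene','side']:
    C=cal(n)
    for t,z in [('socket',35),('slot_mark',14),('jamb',14),('handle',138),('cabinet',46),('hatch',100),('socket_green',47),('socket_blue',47)]:
        r=trace(n,t)
        for d in r[:2]:
            m=d['region']; v,u=np.nonzero(m)
            if len(u)==0: continue
            print(n,t,round(d['confidence'],2),np.round(d['extent']),len(u),np.round([u.mean(),v.mean()],1),np.round(back(C,u.mean(),v.mean(),z),0))
        if r: out[n,t]=r[0]['region']
pickle.dump(out,open('tr.pkl','wb'))
print(robot.read_state()['time_s'])
for n,b in [('scene',(180,150,350,270)),('side',(190,140,360,290))]:
    im=cv2.imread(f'pics/{n}0.png')[b[1]:b[3],b[0]:b[2]]
    cv2.imwrite(f'pics/{n}0c.png',cv2.resize(im,None,fx=4.4,fy=4,interpolation=cv2.INTER_CUBIC)[:600,:800])
E
```

```text
scene socket 0.65 [362. 246.  17.  26.] 297 [369.9 256.2] [532. 287.  35.]
scene jamb 0.84 [191. 164.  46.  40.] 562 [210.7 185.6] [ 474. -348.   14.]
scene handle 0.71 [253. 184.  92.  59.] 3156 [299.8 211.5] [584.  94. 138.]
scene cabinet 0.64 [363. 287.  28.  48.] 1135 [376.3 311.1] [709. 381.  46.]
scene cabinet 0.57 [190. 164. 156. 106.] 10127 [267.5 215.2] [544. -46.  46.]
scene hatch 0.79 [254. 185.  94.  59.] 3214 [300.5 211.4] [537.  67. 100.]
scene socket_green 0.68 [236. 194.  14.  22.] 163 [245.3 205.3] [ 541. -135.   47.]
side socket 0.46 [198. 258.  10.  22.] 200 [203.  268.7] [531. 282.  35.]
side slot_mark 0.26 [214. 189.  89.  64.] 3151 [258.8 220.8] [588.   5.  14.]
side jamb 0.97 [285. 161.  58.  29.] 559 [314.2 173.1] [ 641. -336.   14.]
side handle 0.89 [212. 189.  89.  66.] 3175 [258.7 220.6] [493.  82. 138.]
side cabinet 0.91 [213. 157. 130. 114.] 8183 [278.4 213.9] [542. -47.  46.]
side hatch 0.66 [198. 257.  13.  25.] 256 [202.7 267.6] [488. 304. 100.]
side hatch 0.61 [213. 191.  90.  63.] 3083 [258.5 220.7] [523.  59. 100.]
side socket_green 0.59 [290. 191.   8.  15.] 134 [294.  199.3] [ 559. -140.   47.]
side socket_blue 0.51 [278. 188.  10.  10.] 120 [281.1 191.8] [ 620. -133.   47.]
0.95
```

View pics/scene0c.png

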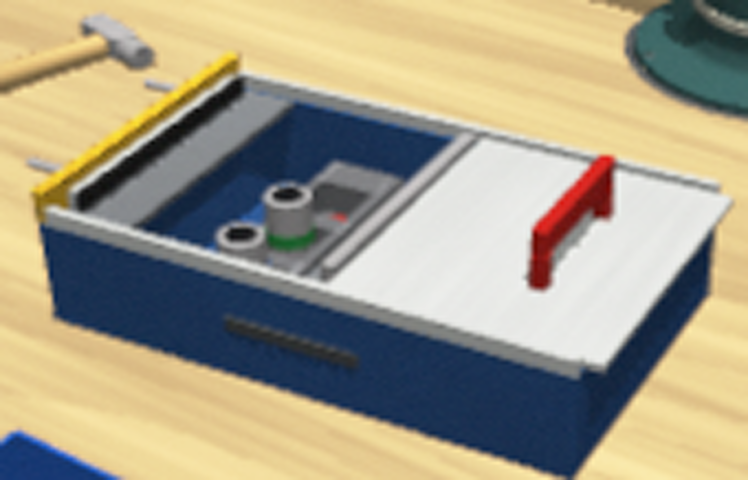

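View pics/side0c.png

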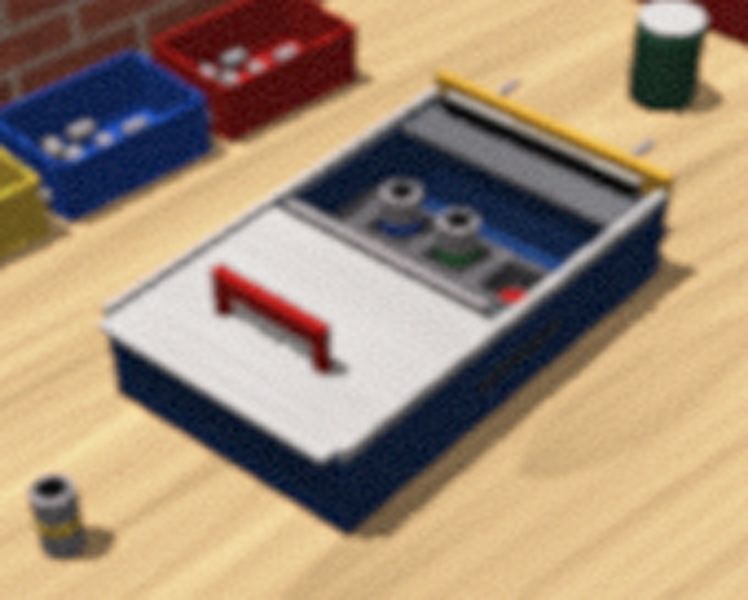

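```bash
python3 - <<'E'
from h import *
from scipy.optimize import least_squares
obs=[('scene',(192.5,229.5),(120,-200,0)),('scene',(310,269.3),(120,200,0)),('scene',(340.9,223.3),(-120,200,0)),
('side',(269.5,272.5),(-120,200,0)),('side',(216.8,237.5),(120,200,0)),('side',(340,207),(-120,-200,0))]
Cs={n:cal(n) for n in ['scene','side']}
for n,p,l in obs: print(n,l,np.round(back(Cs[n],*p,0)))
def f(x):
    c,s=np.cos(x[2]),np.sin(x[2]); r=[]
    for n,p,l in obs:
        w=[x[0]+c*l[0]-s*l[1],x[1]+s*l[0]+c*l[1],l[2]]
        r+=list(proj(Cs[n],w)[0]-p)
    return np.array(r)
o=least_squares(f,[540,-47,0]); print(o.x,np.round(o.fun.reshape(-1,2),1))
x=o.x; c,s=np.cos(x[2]),np.sin(x[2])
W=lambda l:np.array([x[0]+c*l[0]-s*l[1],x[1]+s*l[0]+c*l[1],l[2]])
print('slot',W((-60,-75,14)))
for n in Cs:
    im=cv2.imread(f'pics/{n}0.png')
    for X in [(-60,-75,14),(0,-75,82),(60,-75,82),(-120,-195,28),(120,-195,28),(-120,200,92),(120,200,92),(-120,200,0)]:
        u=proj(Cs[n],W(X))[0]; cv2.circle(im,tuple(int(round(a*16)) for a in u),16*1,(255,0,255),1,cv2.LINE_AA,4)
    b={'scene':(180,150,350,270),'side':(190,140,360,290)}[n]
    cv2.imwrite(f'pics/{n}0d.png',cv2.resize(im[b[1]:b[3],b[0]:b[2]],None,fx=4,fy=4,interpolation=cv2.INTER_CUBIC))
    # hatch: handle ends tops at z=150: 
    print(n)
h={'scene':[((532+0)/4.4+180,232/4+150),(607/4.4+180,157/4+150)],'side':[(213/4.4+190,267/4+140),(328/4.4+190,325/4+140)]}
for n in h:
    for p in h[n]:
        w=back(Cs[n],*p,150)-[x[0],x[1],0]; print(n,np.round([c*w[0]+s*w[1],-s*w[0]+c*w[1]],1))
# socket from tops
print('sock scene',back(Cs['scene'],370.5,247.5,70),back(Cs['scene'],370.5,256.5,35)); print('sock side',back(Cs['side'],53/4.4+190,491/4+140,70))
E
```

```text
scene (120, -200, 0) [ 684. -233.    0.]
scene (120, 200, 0) [633. 161.   0.]
scene (-120, 200, 0) [400. 133.   0.]
side (-120, 200, 0) [400. 123.   0.]
side (120, 200, 0) [636. 156.   0.]
side (-120, -200, 0) [ 448. -273.    0.]
[ 5.40284585e+02 -5.44067654e+01  1.26904188e-01] [[-1.1 -0.4]
 [-0.7 -0. ]
 [-0.7 -1. ]
 [-0.5  1.8]
 [-0.4  0.8]
 [-0.6  0.8]]
slot [ 490.25936501 -136.39748047   14.        ]
scene
side
scene [ 61.9 144.6]
scene [-45.6 148.4]
side [ 53.4 145.2]
side [-53.4 140.5]
sock scene [537.82002458 286.69014297  70.        ] [531.81596278 288.41142396  35.        ]
sock side [526.23029365 283.81365975  70.        ]
```

View pics/scene0d.png

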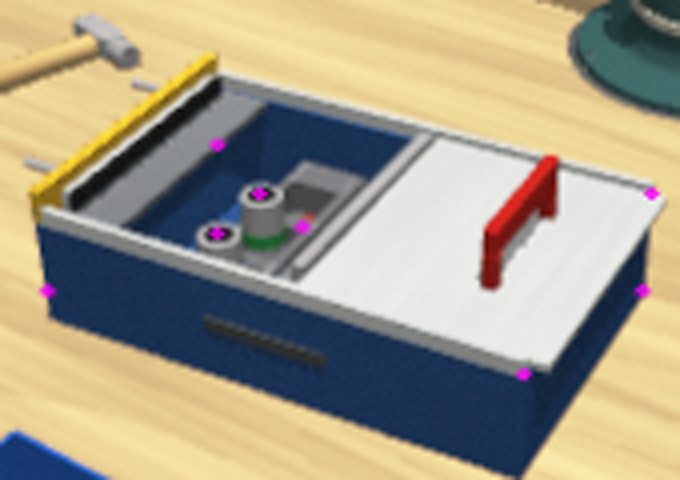

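View pics/side0d.png

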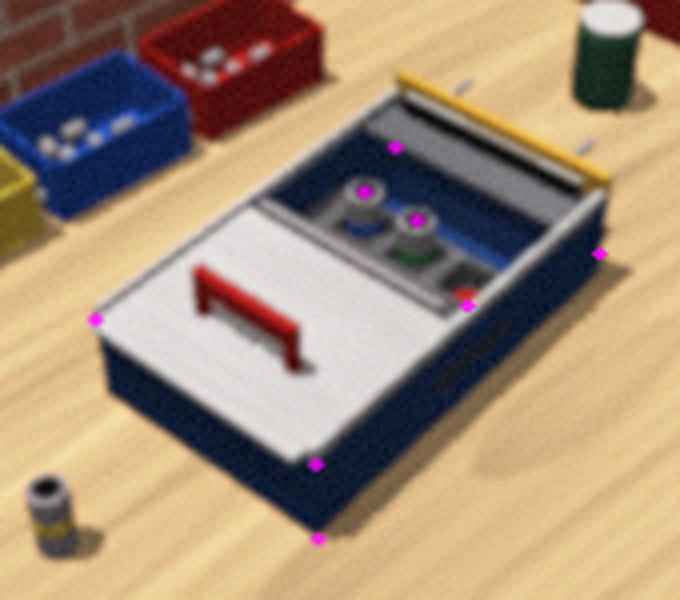

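Both fits agree to about 2 px (locker about (540,-54), yaw 0.127). The empty well is at locker x=-60, at roughly (490,-136) in the world frame. The loose socket is near (531,285). I'll move towards the socket and then refine with the wrist camera.

```bash
python3 -m jog '[[8.5,1.2,4,0,-0.034],[8.5,2.4,8,0,-0.067],[8.5,3.6,12,0,-0.1],[8.5,4.8,16,0,-0.134],[8.5,6,20,0,-0.168],[8.5,7.2,24,0,-0.2],[8.5,8.4,28,0,-0.235],[8.5,9.6,32,0,-0.27],[8.5,10.8,36,0,-0.3],[8.5,12,40,0,-0.336]]'
python3 -m jog '[[8.5,1.2,4,0,0],[8.5,2.4,8,0,0],[8.5,3.6,12,0,0],[8.5,4.8,16,0,0],[8.5,6,20,0,0],[8.5,7.2,24,0,0],[8.5,8.4,28,0,0],[8.5,9.6,32,0,0],[8.5,10.8,36,0,0],[8.5,12,40,0,0]]'
```

```text
time_s: 1.78
tool_pos: [398.3, -158.5, 231.6]
eef_rot: [0.75, -0.662, 0.0, -0.0]
force: [1.4, -0.8, 0.4]
width: 85.1
time_s: 2.62
tool_pos: [518.3, 240.6, 231.3]
eef_rot: [0.75, -0.661, 0.0, -0.0]
force: [0.7, -1.5, -0.3]
width: 84.7
```

```bash
cat > w.py <<'E'
from h import *
import sys
t,z,f=sys.argv[1],float(sys.argv[2]),sys.argv[3]
s=robot.read_state(); C=cal('wrist'); im=snap('wrist',f)
print(s['time_s'],np.round(s['tool_pos'],1),'cam',np.round(-C[3].T@C[4]))
for d in trace('wrist',t)[:2]:
    v,u=np.nonzero(d['region']); print(t,round(d['confidence'],2),np.round(d['extent'],1),np.round([u.mean(),v.mean()],1),np.round(back(C,u.mean(),v.mean(),z),1))
E
python3 w.py socket 35 w1.png
```

```text
2.6167 [518.3 240.6 231.3] cam [592. 251. 374.]
socket 0.64 [215.6 145.   41.8  42.7] [237.7 165.2] [526.2 287.2  35. ]
```

View pics/w1.png

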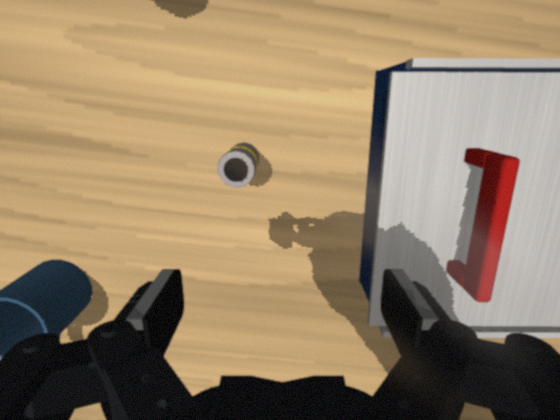

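The wrist picture shows the socket's top ring centred at about (237,168). The mug is at the lower left near (50,300), and the hatch and red handle are on the right (handle about 490,225).

```bash
python3 - <<'E'
from h import *
C=cal('wrist'); im=cv2.imread('pics/w1.png')
g=im[120:210,190:290]; cv2.imwrite('pics/w1c.png',cv2.resize(g,None,fx=6,fy=6,interpolation=cv2.INTER_CUBIC))
print(back(C,236.7,168,70), back(C,247,150,0),[np.round(back(C,u,v,z)) for u,v,z in [(50,300,85),(90,280,0),(517,160,150),(488,300,150)]])
x=np.array([526,285,0]); u=proj(C,[[x[0]+17*np.cos(a),x[1]+17*np.sin(a),z] for z in(0,70) for a in np.linspace(0,6.28,9)])
print(np.round(u[:9].min(0)),np.round(u[:9].max(0)),np.round(u[9:].min(0)),np.round(u[9:].max(0)))
E
```

```text
[529.32095378 289.20210813  70.        ] [536.27133268 287.74162505   0.        ] [array([379., 455.,  85.]), array([352., 462.,   0.]), array([576.,  99., 150.]), array([472.,  85., 150.])]
[233. 144.] [264. 175.] [222. 154.] [260. 190.]
```

View pics/w1c.png

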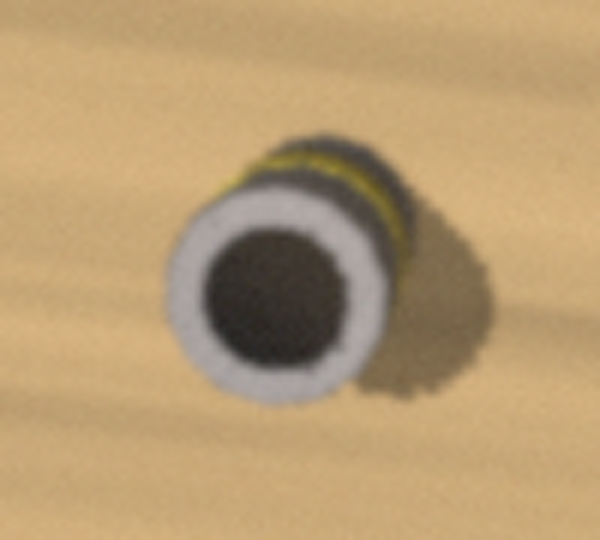

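Ring centre is at (236.3,169.2), about (528.5,289). Now I'll move over it and down to z≈120, then check again.

```bash
python3 -m jog '[[8.5,0.5,2.4,-2,0],[8.5,1.05,4.8,-5,0],[8.5,1.05,4.8,-8,0],[8.5,1.05,4.8,-11,0],[8.5,1.05,4.8,-11,0],[8.5,1.05,4.8,-11,0]]'; python3 w.py socket 35 w2.png
```

```text
time_s: 3.22
tool_pos: [528.0, 286.2, 120.9]
eef_rot: [0.75, -0.661, -0.001, 0.001]
force: [-0.8, -0.3, 0.4]
width: 84.6
3.2167 [528.  286.2 120.9] cam [602. 297. 264.]
socket 0.97 [257.4 182.   52.6  70.6] [284.5 216.9] [524.6 284.8  35. ]
```

View pics/w2.png

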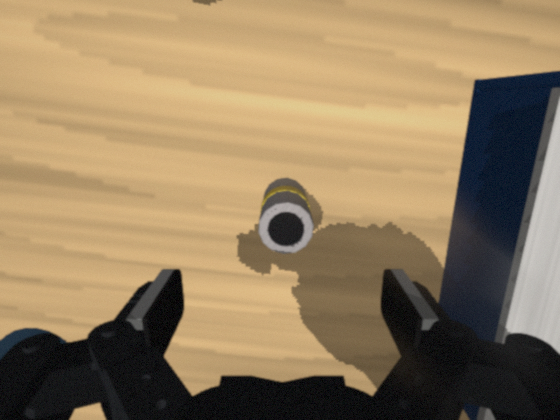

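```bash
python3 - <<'E'
from h import *
C=cal('wrist'); s=robot.read_state(); print(back(C,286.3,227.5,70), s['tool_pos'],proj(C,s['tool_pos']))
E
```

```text
[530.55110162 285.29982554  70.        ] [529.29630086 286.90994748 123.26113238] [[283.77964137 269.71741389]]
```

The socket's ring is at (286,228), which gives (530.5,285.3), 2 mm from the tool axis. Next: descend and grip.

```bash
python3 -m jog '[[8.5,0.2,-0.1,-3,0],[8.5,0.2,-0.1,-6,0],[8.5,0.2,-0.1,-8.5,0],[8.5,0.2,-0.1,-8.5,0],[8.5,0.2,-0.1,-8.5,0],[2,0.2,-0.1,-8.5,0],[2,0.2,-0.1,-8.5,0],[2,0.2,-0.1,-8.5,0],[2,0.2,-0.1,-8.5,0],[2,0.2,-0.1,-8.5,0]]' 60
python3 -m jog '[[2,0,0,0,0],[2,0,0,0,0],[2,0,0,0,0],[2,0,0,0,0]]'
```

```text
time_s: 4.15
tool_pos: [531.1, 285.8, 37.4]
eef_rot: [0.75, -0.661, 0.0, -0.001]
force: [-1.4, -1.2, 10.6]
width: 32.7
time_s: 4.48
tool_pos: [531.1, 285.8, 37.4]
eef_rot: [0.75, -0.661, 0.0, -0.001]
force: [-1.9, -3.2, 10.3]
width: 32.5
```

Width is about 33 mm, so it's held. Lift, then carry to above the well: from (531,286,37) to (490,-136,~185), staying high over the handle top at 150. The socket foot hangs 36 mm below the TCP.

```bash
python3 -m jog '[[2,0,0,2,0],[2,0,0,5,0],[2,0,0,8.5,0],[2,0,0,12,0],[2,0,0,15,0],[2,0,0,18,0],[2,0,0,18,0]]'
python3 -m jog '[[2,-0.4,-4,0,0],[2,-0.8,-8,0,0],[2,-1.2,-12,0,0],[2,-1.6,-16,0,0],[2,-2,-20,0,0],[2,-2.4,-24,0,0],[2,-2.8,-28,0,0],[2,-3.2,-32,0,0],[2,-3.6,-35,0,0],[2,-3.6,-36,0,0]]'
python3 w.py slot_mark 14 w3.png
```

```text
time_s: 5.07
tool_pos: [532.1, 287.0, 222.3]
eef_rot: [0.75, -0.661, 0.001, -0.004]
force: [0.8, 0.4, -1.9]
width: 32.3
time_s: 5.9
tool_pos: [493.2, -79.3, 216.0]
eef_rot: [0.748, -0.663, 0.0, 0.001]
force: [-0.4, 0.2, -2.0]
width: 32.5
5.9 [493.2 -79.3 216. ] cam [567. -69. 359.]
slot_mark 0.67 [  0.    0.3 243.8 271.8] [118.  135.8] [514.8  87.7  14. ]
slot_mark 0.64 [314.8 173.9  37.8  32. ] [333.8 188.2] [ 488.3 -133.4   14. ]
```

View pics/w3.png

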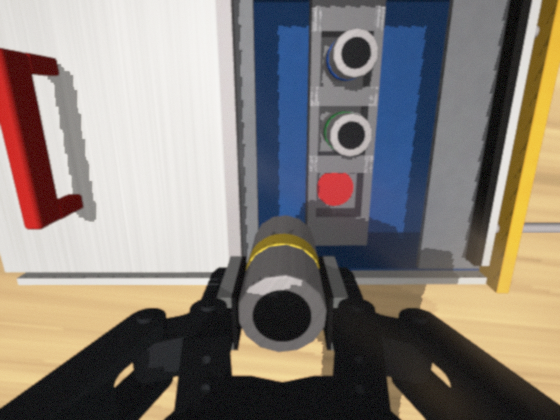

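The wrist picture shows the red disc at (336,189) in an empty well, the green and blue sockets at (347,132) and (355,53), and the held socket at (282,310). The disc gives a well centre near (489,-134).

```bash
python3 - <<'E'
from h import *
C=cal('wrist'); im=cv2.imread('pics/w3.png')
hsv=cv2.cvtColor(im,cv2.COLOR_BGR2HSV); m=((hsv[...,0]<8)|(hsv[...,0]>172))&(hsv[...,1]>170)&(hsv[...,2]>100); m[:, :310]=0; m[230:]=0; m[:,380:]=0
v,u=np.nonzero(m); print(u.min(),u.max(),v.min(),v.max(),u.mean(),v.mean(),len(u)); print('disc',back(C,(u.min()+u.max()+1)/2,(v.min()+v.max()+1)/2,14))
E
python3 - <<'E'
from h import *
im=cv2.imread('pics/w3.png'); g=im[0:300,230:530]; cv2.imwrite('pics/w3c.png',cv2.resize(g,None,fx=2,fy=2,interpolation=cv2.INTER_CUBIC))
g=im[150:260,290:390]; cv2.imwrite('pics/w3d.png',cv2.resize(g,None,fx=5,fy=5,interpolation=cv2.INTER_CUBIC))
E
```

```text
318 351 174 204 334.61260210035005 188.02100350058342 857
disc [ 488.07333679 -131.87131987   14.        ]
```

View pics/w3d.png

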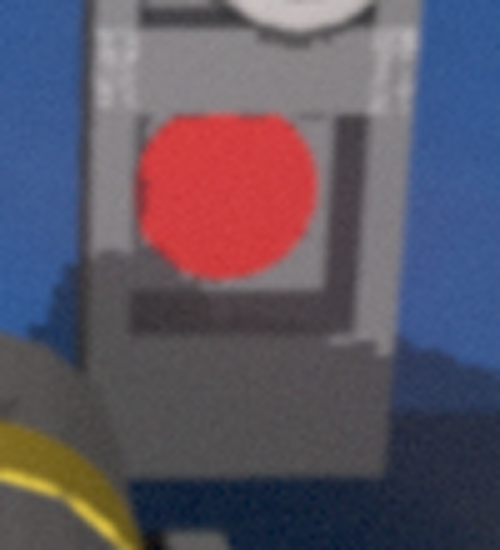

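View pics/w3c.png

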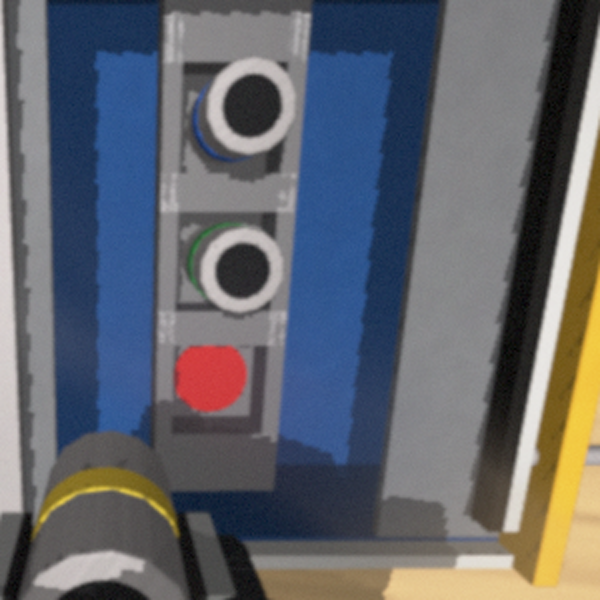

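```bash
python3 - <<'E'
from h import *
C=cal('wrist'); s=robot.read_state(); print(s['tool_pos'],s['eef_rot'])
P=[back(C,290+a/5,150+b/5,42) for a,b in [(135,113),(367,113),(128,333),(355,335)]]
print(np.round(P,1),'ctr',np.mean(P,0)); 
for i,j in[(0,1),(2,3),(2,0),(3,1)]: d=P[j]-P[i]; print(np.linalg.norm(d),np.degrees(np.arctan2(d[1],d[0])))
# disc: fit ellipse centre: fit projected circle to right/bottom edge points
pts=[(319,185),(310,225),(285,258),(255,273),(220,279),(285,132)]
Q=np.array([back(C,290+a/5,150+b/5,14)[:2] for a,b in pts])
from scipy.optimize import least_squares
o=least_squares(lambda c:np.hypot(*(Q-c).T)-19,[489,-135]); print('disc',o.x,o.fun)
# ring of held socket & neighbours ring centres z=84
for a,b in [(252,105),(241,269)]: print('nb',back(C,230+a/2,b/2,84))
q=s['eef_rot']; print('yaw',2*np.arctan2(q[1],q[0]))
# held ring centre
print('held', [back(C,282,316,s['tool_pos'][2]+h) for h in (34,)], proj(C,s['tool_pos']+[0,0,34]))
E
```

```text
[493.97906394 -76.4463772  216.04700789] [ 7.48942532e-01 -6.62634884e-01 -6.05693678e-05  2.99286932e-04]
[[ 508.6 -107.    42. ]
 [ 514.  -150.3   42. ]
 [ 465.2 -112.4   42. ]
 [ 470.4 -156.5   42. ]] ctr [ 489.54912424 -131.53022933   42.        ]
43.63535048490055 -82.87056911801508
44.45300944667046 -83.40347956658994
43.678763615865506 7.082395263867645
44.099098743697965 8.14274211304632
disc [ 488.69904606 -131.64113911] [ 0.6214338   0.32415798  0.1650872  -0.49963687 -0.64861794 -1.26759969]
nb [ 608.83256549 -116.25328424   84.        ]
nb [ 549.87211323 -123.11288705   84.        ]
yaw -1.4486629805020799
held [array([492.63120323, -75.76533839, 250.04700789])] [[284.28540154 313.07675663]]
```

The arm was still settling at that picture (3 mm), so I'll repeat it at rest.

```bash
python3 -m jog '[[2,0,0,-2,0],[2,0,0,-2,0],[2,0,0,-2,0],[2,0,0,-2,0]]'; python3 - <<'E'
from h import *
import pickle
s=robot.read_state(); C=cal('wrist'); im=snap('wrist','w4.png')
C2=cal('wrist'); print(s['tool_pos'],robot.read_state()['tool_pos'])
pickle.dump(C,open('C4.pkl','wb'))
g=im[150:270,290:390,::-1]; cv2.imwrite('pics/w4d.png',cv2.resize(g,None,fx=5,fy=5,interpolation=cv2.INTER_CUBIC))
E
```

```text
time_s: 6.33
tool_pos: [494.6, -73.4, 196.7]
eef_rot: [0.751, -0.661, -0.0, -0.0]
force: [-0.5, 0.1, -2.9]
width: 32.8
[494.64135546 -73.3543207  196.72834977] [494.79274896 -73.52895486 196.91564771]
```

View pics/w4d.png

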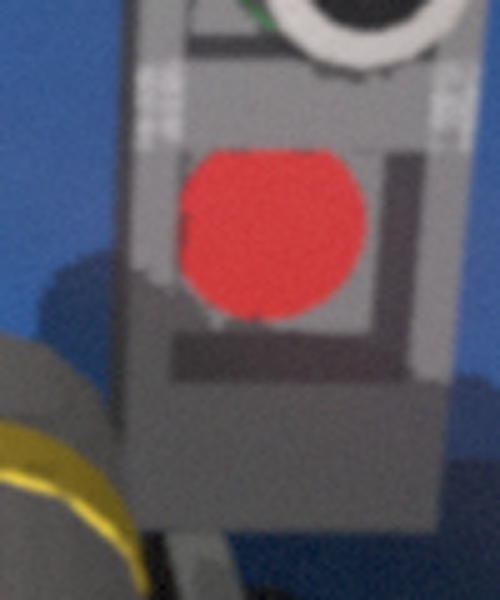

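```bash
python3 - <<'E'
from h import *
import pickle
from scipy.optimize import least_squares
C=pickle.load(open('C4.pkl','rb')); 
P=[back(C,290+a/5,150+b/5,42) for a,b in [(182,150),(426,150),(170,382),(409,382)]]
print(np.round(P,1),'ctr',np.mean(P,0))
for i,j in[(0,1),(2,3),(2,0),(3,1)]: d=P[j]-P[i]; print(np.linalg.norm(d),np.arctan2(d[1],d[0]))
pts=[(367,220),(358,265),(330,300),(300,314),(260,320),(345,170)]
Q=np.array([back(C,290+a/5,150+b/5,14)[:2] for a,b in pts])
o=least_squares(lambda c:np.hypot(*(Q-c).T)-19,[489,-135]); print('disc',o.x,o.fun)
im=cv2.imread('pics/w4.png')
cv2.imwrite('pics/w4e.png',cv2.resize(im[210:390,190:380],None,fx=3,fy=3,interpolation=cv2.INTER_CUBIC))
E
```

```text
[[ 507.5 -110.5   42. ]
 [ 513.1 -153.5   42. ]
 [ 463.9 -115.7   42. ]
 [ 469.6 -159.6   42. ]] ctr [ 488.55708094 -134.8473384    42.        ]
43.36698687732285 -1.4411378469980425
44.30452065857019 -1.441039596666448
43.926701438971655 0.11752655916518143
43.92097981796233 0.13887132318622297
disc [ 488.12084876 -134.95497279] [ 0.07876673  0.21345276  0.26184257 -0.28505699 -0.31822472 -0.4797756 ]
```

View pics/w4e.png

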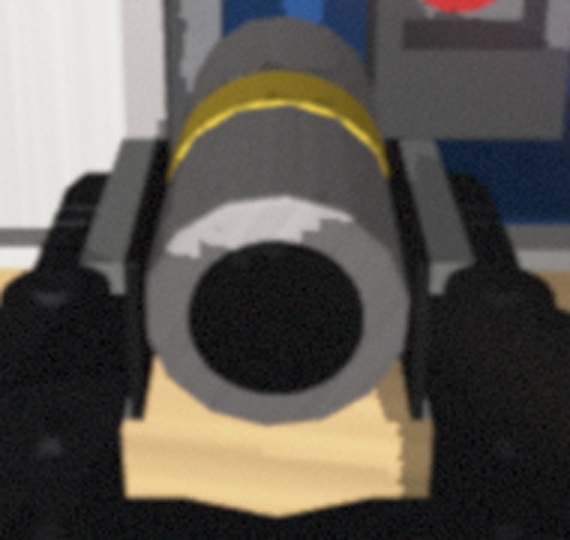

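```bash
python3 - <<'E'
from h import *
import pickle
C=pickle.load(open('C4.pkl','rb')); T=np.array([494.64,-73.35,196.73])
h=back(C,282.3,315.7,T[2]+32.6); print('held top off',h-T)
# foot edge top arc in image (282/3+190, 17/3+210): project foot circle at T z-37
for dx in (-2,0,2):
  a=np.linspace(0,6.28,60); X=np.c_[h[0]+dx+17*np.cos(a),h[1]+17*np.sin(a),0*a+T[2]-37.4]; p=proj(C,X); print(dx,'pred foot top row',p[:,1].min(),'u',p[:,0].min(),p[:,0].max(), 'obs',17/3+210)
w=np.array([488.4,-134.9])
print('shift cm', (w-h[:2])/10,'from meas; or TCP-centred',(w-T[:2])/10)
E
```

```text
held top off [-2.19954733  0.42982124 32.6       ]
-2 pred foot top row 217.40703552444393 u 252.08349382462308 311.5384684177001 obs 215.66666666666666
0 pred foot top row 214.0257753911024 u 252.44610910809453 312.0819142777199 obs 215.66666666666666
2 pred foot top row 210.6234323978251 u 252.81092627338012 312.6286653402312 obs 215.66666666666666
shift cm [-0.40404527 -6.19798212] from meas; or TCP-centred [-0.624 -6.155]
```

Well centre is (488.4,-134.9), and its measured size of 44 mm checks out. Yaw is 0.129, which the tool already matches. The held socket's axis is about 1–2 mm towards -x of the tool. Moving above it and descending.

```bash
python3 -m jog '[[2,-0.25,-3,0,0],[2,-0.5,-6.17,0,0],[2,-0.5,-6.17,-3,0],[2,-0.5,-6.17,-6,0],[2,-0.5,-6.17,-9,0],[2,-0.5,-6.17,-10.5,0],[2,-0.5,-6.17,-10.5,0],[2,-0.5,-6.17,-10.5,0]]'
python3 -m jog '[[2,0,0,-0.7,0],[2,0,0,-1.3,0],[2,0,0,-1.9,0],[2,0,0,-2.5,0],[2,0,0,-2.5,0],[2,0,0,-2.5,0]]'
python3 -c "
from h import *
snap('scene','s5.png');im=cv2.imread('pics/s5.png')[100:260,150:350];cv2.imwrite('pics/s5c.png',cv2.resize(im,None,fx=3.7,fy=3.7))"
```

```text
time_s: 7.05
tool_pos: [489.7, -135.7, 91.7]
eef_rot: [0.75, -0.661, -0.0, -0.0]
force: [0.6, 0.5, -2.3]
width: 32.8
time_s: 7.55
tool_pos: [489.3, -135.9, 66.0]
eef_rot: [0.75, -0.661, -0.0, 0.0]
force: [-0.7, -0.3, -2.7]
width: 32.8
```

View pics/s5c.png

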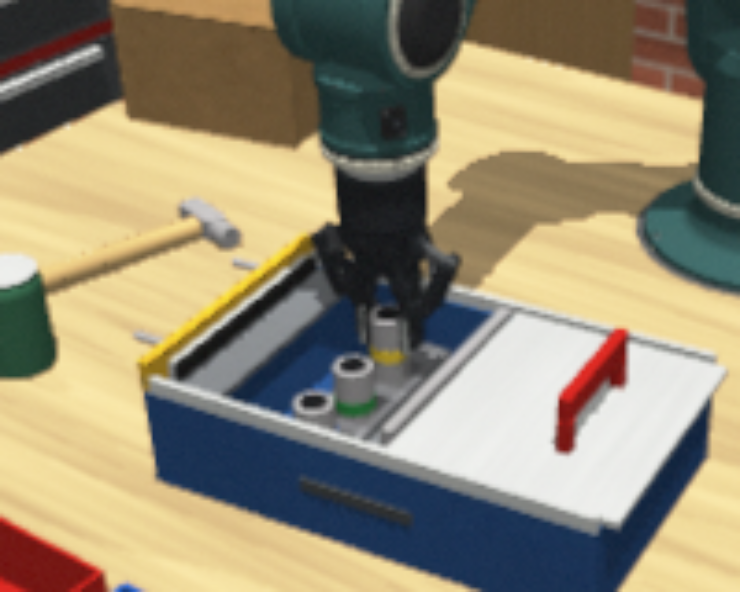

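The foot is inside the well with no contact force. Lower to the disc.

```bash
python3 -m jog '[[2,0,0,-0.5,0],[2,0,0,-0.9,0],[2,0,0,-1.2,0],[2,0,0,-1.35,0],[2,0,0,-1.45,0],[2,0,0,-1.45,0],[2,0,0,-1.45,0]]'
```

```text
time_s: 8.18
tool_pos: [489.5, -136.0, 51.8]
eef_rot: [0.75, -0.661, -0.0, -0.0]
force: [-0.2, -0.1, -2.9]
width: 32.6
```

```bash
python3 -m jog '[[2,0,0,-0.05,0],[2,0,0,-0.1,0],[2,0,0,-0.1,0],[2,0,0,-0.1,0]]'; python3 -m jog '[[2,0,0,-0.1,0],[2,0,0,-0.1,0],[2,0,0,-0.1,0]]'
```

```text
time_s: 8.52
tool_pos: [489.8, -136.1, 51.4]
eef_rot: [0.75, -0.661, 0.0, -0.0]
force: [-3.2, 0.3, 9.5]
width: 32.9
time_s: 8.77
tool_pos: [490.3, -136.4, 50.9]
eef_rot: [0.75, -0.661, 0.001, -0.0]
force: [-3.6, 0.9, 17.8]
width: 32.6
```

It's on the floor at TCP z 51.4, exactly as predicted. Ease off, release and rise.

```bash
python3 -m jog '[[2,0,0,0.15,0],[3.6,0,0,0.15,0],[4.5,0,0,0.15,0],[5.5,0,0,0.15,0],[5.5,0,0,0.15,0],[5.5,0,0,0.15,0],[5.5,0,0,0.15,0]]'; python3 -m jog '[[5.5,0,0,1.5,0],[5.5,0,0,4,0],[5.5,0,0,7,0],[5.5,0,0,10,0],[5.5,0,0,13,0],[5.5,0,0,15,0],[5.5,0,0,15,0]]'
python3 -m jog '[[0,0,3,0,0.12],[0,0,6,0,0.24],[0,0,6,0,0.36],[0,0,6,0,0.48],[0,0,6,0,0.6],[0,0,6,0,0.6]]'
python3 w.py handle 138 w6.png
```

```text
time_s: 9.35
tool_pos: [489.4, -136.0, 51.2]
eef_rot: [0.75, -0.661, -0.0, -0.0]
force: [0.1, 0.4, 0.4]
width: 54.9
time_s: 9.93
tool_pos: [491.1, -136.4, 205.3]
eef_rot: [0.75, -0.661, 0.003, -0.001]
force: [0.1, -1.1, -0.5]
width: 55.0
time_s: 10.43
tool_pos: [489.2, -75.9, 200.7]
eef_rot: [0.913, -0.407, -0.0, 0.0]
force: [0.0, -0.6, -0.3]
width: -0.2
10.4333 [489.2 -75.9 200.7] cam [544. -24. 344.]
handle 0.82 [2.800e+00 2.000e-01 3.767e+02 2.401e+02] [169.6  89.5] [506.1  27.6 138. ]
handle 0.74 [387.2 101.3  68.   48.7] [422.1 122.5] [590.2 -92.7 138. ]
```

View pics/w6.png

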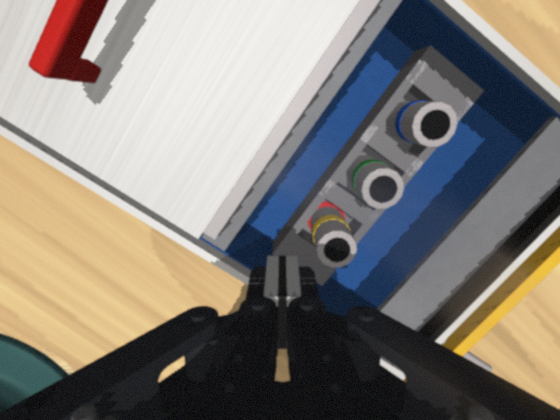

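Picture: the yellow socket stands in its well, ring at (336,248), with red showing beside its foot. The neighbours are untouched. Next, go behind the handle with the fingers shut and the jaws along the locker's x.

```bash
python3 -m jog '[[0,0.3,2.5,0,0.12],[0,0.6,5,0,0.24],[0,0.9,7.5,0,0.36],[0,1.2,10,0,0.48],[0,1.5,12.5,0,0.6],[0,1.8,15,0,0.72],[0,2.1,17.5,0,0.84],[0,2.6,19.9,0,0.96],[0,2.6,19.9,0,0.978],[0,2.6,19.9,0,0.978]]'
python3 -m jog '[[0,0,0,0,0],[0,0,0,0,0]]'
python3 w.py handle 138 w7.png
```

```text
time_s: 11.37
tool_pos: [515.2, 124.1, 200.9]
eef_rot: [0.998, 0.066, -0.0, -0.0]
force: [0.4, -0.3, 0.4]
width: -0.2
time_s: 11.53
tool_pos: [515.4, 121.9, 201.1]
eef_rot: [0.998, 0.064, -0.0, 0.0]
force: [-1.1, -0.1, 0.1]
width: 0.1
11.5333 [515.4 121.9 201.1] cam [504. 198. 344.]
handle 0.84 [134.6 158.9 306.9 223.8] [287.2 232.5] [517.8 118.6 138. ]
```

View pics/w7.png

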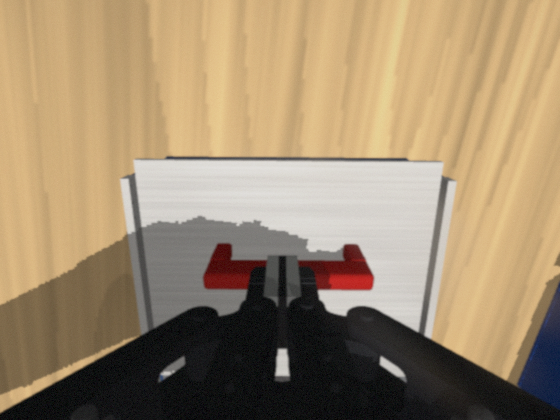

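```bash
python3 - <<'E'
from h import *
C=cal('wrist'); O=np.array([538.3,-52.8,0]);c,s=np.cos(.129),np.sin(.129)
L=lambda w:np.array([c*(w[0]-O[0])+s*(w[1]-O[1]),-s*(w[0]-O[0])+c*(w[1]-O[1]),w[2]])
print('tcp',L(robot.read_state()['tool_pos']))
for u,v,z in [(235,261,126),(235,290,150),(340,290,150),(340,261,126),(204,280,150),(373,280,150),(135,160,100),(442,162,100)]: print(u,v,z,np.round(L(back(C,u,v,z)),1))
im=cv2.imread('pics/w7.png'); cv2.imwrite('pics/w7c.png',cv2.resize(im[230:310,190:390],None,fx=4,fy=4,interpolation=cv2.INTER_CUBIC))
E
```

```text
tcp [-1.50544760e-01  1.76340783e+02  2.01240562e+02]
235 261 126 [-34.4 146.5 126. ]
235 290 150 [-31.6 137.8 150. ]
340 290 150 [ 35.9 138.  150. ]
340 261 126 [ 39.3 146.7 126. ]
204 280 150 [-51.1 144.9 150. ]
373 280 150 [ 56.5 145.2 150. ]
135 160 100 [-107.   213.2  100. ]
442 162 100 [113.2 212.4 100. ]
```

View pics/w7c.png

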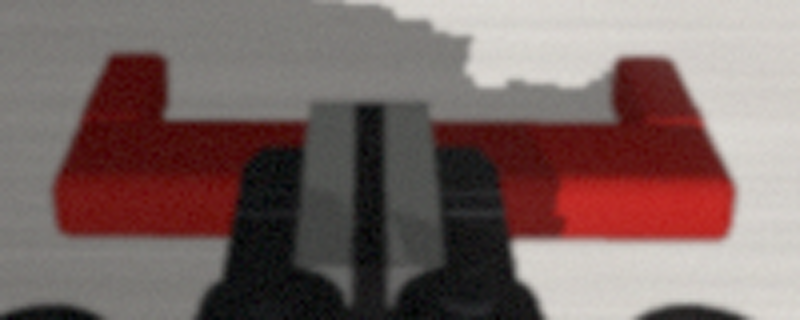

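Handle +y face is at locker y≈147, the hatch origin at ≈113, and the tool at y=176. Descend, then approach gently along the track direction (0.129,-0.992).

```bash
python3 -m jog '[[0,0,0,-3,0],[0,0,0,-6,0],[0,0,0,-7.1,0],[0,0,0,-7.1,0],[0,0,0,-7.1,0]]'
python3 -m jog '[[0,0.06,-0.5,0,0],[0,0.13,-1,0,0],[0,0.16,-1.2,0,0],[0,0.18,-1.35,0,0],[0,0.19,-1.45,0,0],[0,0.2,-1.55,0,0],[0,0.21,-1.65,0,0],[0,0.23,-1.75,0,0],[0,0.24,-1.85,0,0]]'
```

```text
time_s: 12.05
tool_pos: [515.6, 123.0, 130.8]
eef_rot: [0.998, 0.066, -0.0, -0.0]
force: [1.0, 0.1, 1.3]
width: -0.1
time_s: 12.8
tool_pos: [517.8, 104.8, 130.3]
eef_rot: [0.998, 0.067, 0.0, -0.0]
force: [-0.2, 6.2, 0.0]
width: -0.2
```

In contact: 6 N, which matches the drag. Now push along the track.

```bash
python3 -m jog '[[0,0.02,-0.15,0,0],[0,0.05,-0.4,0,0],[0,0.1,-0.8,0,0],[0,0.16,-1.25,0,0],[0,0.22,-1.7,0,0],[0,0.28,-2.15,0,0],[0,0.34,-2.6,0,0],[0,0.4,-3.05,0,0],[0,0.45,-3.5,0,0],[0,0.51,-3.95,0,0]]'
python3 -m jog '[[0,0.06,-0.45,0,0],[0,0.12,-0.9,0,0],[0,0.18,-1.35,0,0],[0,0.23,-1.8,0,0],[0,0.29,-2.25,0,0],[0,0.35,-2.7,0,0],[0,0.41,-3.15,0,0],[0,0.47,-3.6,0,0],[0,0.53,-4.05,0,0],[0,0.58,-4.5,0,0]]'
python3 -c "
from h import *
snap('scene','s8.png');im=cv2.imread('pics/s8.png')[100:260,150:350];cv2.imwrite('pics/s8c.png',cv2.resize(im,None,fx=3.7,fy=3.7))"
```

```text
time_s: 13.63
tool_pos: [522.6, 65.5, 130.3]
eef_rot: [0.998, 0.067, -0.0, -0.0]
force: [-2.9, 5.0, 2.1]
width: 0.2
time_s: 14.47
tool_pos: [528.3, 20.5, 130.2]
eef_rot: [0.998, 0.067, -0.0, -0.0]
force: [-3.8, 3.1, 2.4]
width: -0.2
```

View pics/s8c.png

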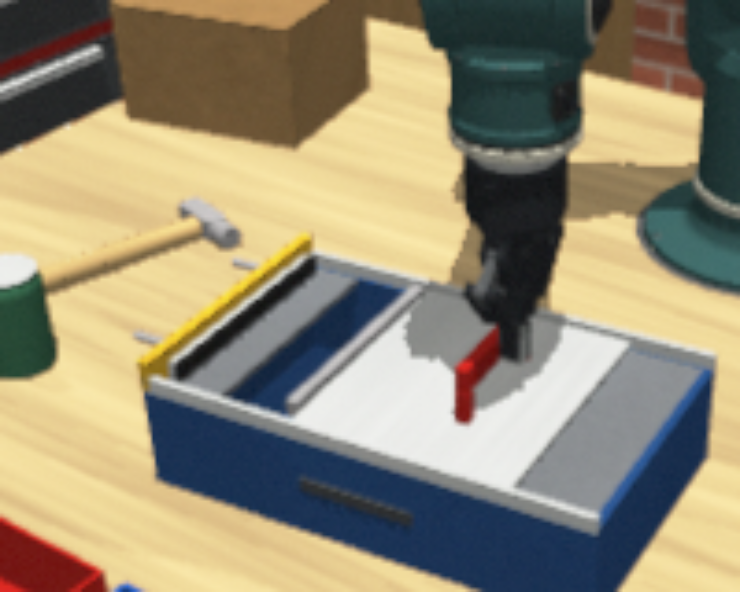

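The hatch slides over the seated socket and follows the finger; about 85 mm done, origin ≈28. Continue, then feel for the rubber.

```bash
python3 -m jog '[[0,0.06,-0.45,0,0],[0,0.12,-0.9,0,0],[0,0.18,-1.35,0,0],[0,0.23,-1.8,0,0],[0,0.29,-2.25,0,0],[0,0.35,-2.7,0,0],[0,0.41,-3.15,0,0],[0,0.47,-3.6,0,0],[0,0.53,-4.05,0,0],[0,0.58,-4.5,0,0]]'
python3 -m jog '[[0,0.05,-0.35,0,0],[0,0.08,-0.6,0,0],[0,0.1,-0.75,0,0],[0,0.12,-0.9,0,0],[0,0.12,-0.95,0,0],[0,0.13,-1,0,0]]'
python3 -m jog '[[0,0.01,-0.1,0,0],[0,0.02,-0.2,0,0],[0,0.03,-0.25,0,0],[0,0.04,-0.3,0,0]]'
```

```text
time_s: 15.35
tool_pos: [534.1, -24.5, 130.1]
eef_rot: [0.998, 0.067, -0.001, -0.0]
force: [-3.7, 6.0, 1.6]
width: 0.1
time_s: 15.85
tool_pos: [535.4, -34.4, 130.1]
eef_rot: [0.998, 0.067, -0.0, -0.0]
force: [-3.9, 5.3, 1.5]
width: -0.3
time_s: 16.18
tool_pos: [535.7, -37.4, 130.1]
eef_rot: [0.998, 0.067, -0.001, -0.0]
force: [-3.6, 4.1, 1.0]
width: 0.3
```

```bash
cat > ck.py <<'E'
import sys,numpy as np
from workcell import robot
s=robot.read_state(); f=s['force']; d=np.array([-.1286,.9917]); F=f[:2]@d
print(round(s['time_s'],2),np.round(s['tool_pos'][:2],1),'F',round(F,1)); sys.exit(0 if F<float(sys.argv[1]) else 1)
E
python3 -m jog '[[0,0.02,-0.15,0,0],[0,0.04,-0.3,0,0],[0,0.06,-0.45,0,0],[0,0.08,-0.6,0,0],[0,0.09,-0.7,0,0],[0,0.1,-0.8,0,0]]' >/dev/null; python3 ck.py 9 &&
python3 -m jog '[[0,0.01,-0.07,0,0],[0,0.02,-0.14,0,0],[0,0.03,-0.2,0,0]]' >/dev/null && python3 ck.py 8.5 &&
python3 -m jog '[[0,0.01,-0.07,0,0],[0,0.02,-0.14,0,0],[0,0.03,-0.2,0,0]]' >/dev/null && python3 ck.py 8.5 &&
python3 -m jog '[[0,0.01,-0.07,0,0],[0,0.02,-0.14,0,0],[0,0.03,-0.2,0,0]]' >/dev/null && python3 ck.py 8.5 &&
python3 -m jog '[[0,0.01,-0.07,0,0],[0,0.02,-0.14,0,0],[0,0.02,-0.2,0,0]]' >/dev/null && python3 ck.py 8.5 &&
python3 -m jog '[[0,0.01,-0.07,0,0],[0,0.02,-0.14,0,0],[0,0.03,-0.2,0,0]]' >/dev/null && python3 ck.py 8.5 &&
python3 -m jog '[[0,0.01,-0.07,0,0],[0,0.02,-0.14,0,0],[0,0.02,-0.2,0,0]]' >/dev/null && python3 ck.py 8.5
```

```text
16.68 [536.8 -45.3] F 5.2
16.93 [537.  -47.4] F 4.9
17.18 [537.3 -49.4] F 4.8
17.43 [537.6 -51.3] F 5.3
17.68 [537.9 -53.4] F 5.8
17.93 [538.1 -55.3] F 4.7
18.18 [538.4 -57.3] F 4.4
```

```bash

python3 -m jog '[[0,0.01,-0.07,0,0],[0,0.02,-0.14,0,0],[0,0.03,-0.2,0,0]]' >/dev/null && python3 ck.py 8.5 &&
python3 -m jog '[[0,0.01,-0.07,0,0],[0,0.02,-0.14,0,0],[0,0.03,-0.2,0,0]]' >/dev/null && python3 ck.py 8.5 &&
python3 -m jog '[[0,0.01,-0.07,0,0],[0,0.02,-0.14,0,0],[0,0.03,-0.2,0,0]]' >/dev/null && python3 ck.py 8.5 &&
python3 -m jog '[[0,0.01,-0.07,0,0],[0,0.02,-0.14,0,0],[0,0.02,-0.2,0,0]]' >/dev/null && python3 ck.py 8.5 &&
python3 -m jog '[[0,0.01,-0.07,0,0],[0,0.02,-0.14,0,0],[0,0.03,-0.2,0,0]]' >/dev/null && python3 ck.py 8.5 &&
python3 -m jog '[[0,0.01,-0.07,0,0],[0,0.02,-0.14,0,0],[0,0.03,-0.2,0,0]]' >/dev/null && python3 ck.py 8.5 &&
python3 -m jog '[[0,0.01,-0.07,0,0],[0,0.02,-0.14,0,0],[0,0.02,-0.2,0,0]]' >/dev/null && python3 ck.py 8.5 &&
python3 -m jog '[[0,0.01,-0.07,0,0],[0,0.02,-0.14,0,0],[0,0.03,-0.2,0,0]]' >/dev/null && python3 ck.py 8.5
```

```text
18.43 [538.6 -59.3] F 4.7
18.68 [538.9 -61.4] F 5.3
18.93 [539.2 -63.3] F 4.8
19.18 [539.4 -65.3] F 5.2
19.43 [539.7 -67.3] F 4.6
19.68 [540.  -69.4] F 5.6
19.93 [540.2 -71.3] F 5.6
20.18 [540.5 -73.4] F 5.2
```

```bash

python3 -m jog '[[0,0.01,-0.05,0,0],[0,0.01,-0.1,0,0],[0,0.02,-0.15,0,0]]' >/dev/null && python3 ck.py 8 &&
python3 -m jog '[[0,0.01,-0.05,0,0],[0,0.01,-0.1,0,0],[0,0.02,-0.15,0,0]]' >/dev/null && python3 ck.py 8 &&
python3 -m jog '[[0,0.01,-0.05,0,0],[0,0.01,-0.1,0,0],[0,0.02,-0.15,0,0]]' >/dev/null && python3 ck.py 8 &&
python3 -m jog '[[0,0.01,-0.05,0,0],[0,0.01,-0.1,0,0],[0,0.02,-0.15,0,0]]' >/dev/null && python3 ck.py 8 &&
python3 -m jog '[[0,0.01,-0.05,0,0],[0,0.01,-0.1,0,0],[0,0.02,-0.15,0,0]]' >/dev/null && python3 ck.py 8 &&
python3 -m jog '[[0,0.01,-0.05,0,0],[0,0.01,-0.1,0,0],[0,0.02,-0.15,0,0]]' >/dev/null && python3 ck.py 8 &&
python3 -m jog '[[0,0.01,-0.05,0,0],[0,0.01,-0.1,0,0],[0,0.02,-0.15,0,0]]' >/dev/null && python3 ck.py 8 &&
python3 -m jog '[[0,0.01,-0.05,0,0],[0,0.01,-0.1,0,0],[0,0.02,-0.15,0,0]]' >/dev/null && python3 ck.py 8
```

```text
20.43 [540.7 -74.8] F 5.1
20.68 [540.9 -76.3] F 4.3
20.93 [541.1 -77.8] F 5.4
21.18 [541.3 -79.3] F 4.7
21.43 [541.5 -80.5] F 8.7
```

Rubber felt (F 8.7 N at y≈-80.5). Step up gently to about 15 N.

```bash

python3 -m jog '[[0,0,0,0,0]]' >/dev/null && python3 ck.py 11 && python3 -m jog '[[0,0,0,0,0]]' >/dev/null && python3 ck.py 11 && python3 -m jog '[[0,0,-0.04,0,0]]' >/dev/null && python3 ck.py 11; python3 -m jog '[[0,0,0,0,0]]' >/dev/null ; python3 ck.py 11
```

```text
21.52 [541.5 -80.5] F 6.3
21.6 [541.5 -80.5] F 6.1
21.68 [541.5 -80.6] F 9.9
21.77 [541.5 -80.6] F 8.9
```

```bash

python3 -m jog '[[0,0,-0.04,0,0]]' >/dev/null ; python3 ck.py 13; python3 -m jog '[[0,0,0,0,0]]' >/dev/null ; python3 ck.py 13;  python3 -m jog '[[0,0,0,0,0]]' >/dev/null ; python3 ck.py 13 && python3 -m jog '[[0,0,-0.03,0,0]]' >/dev/null ; python3 ck.py 13; python3 -m jog '[[0,0,0,0,0]]' >/dev/null ; python3 ck.py 13; python3 -m jog '[[0,0,0,0,0]]' >/dev/null ; python3 ck.py 13;
```

```text
21.85 [541.5 -80.8] F 10.9
21.93 [541.5 -80.8] F 9.0
22.02 [541.5 -80.8] F 9.5
22.1 [541.5 -80.8] F 11.8
22.18 [541.5 -80.9] F 10.2
22.27 [541.5 -80.9] F 10.4
```

```bash

python3 -m jog '[[0,0,-0.05,0,0]]' >/dev/null ; python3 ck.py 15; python3 -m jog '[[0,0,0,0,0]]' >/dev/null ; python3 ck.py 15;  python3 -m jog '[[0,0,0,0,0]]' >/dev/null ; python3 ck.py 13.5 && python3 -m jog '[[0,0,-0.05,0,0]]' >/dev/null ; python3 ck.py 13; python3 -m jog '[[0,0,0,0,0]]' >/dev/null ; python3 ck.py 13; python3 -m jog '[[0,0,0,0,0]]' >/dev/null ; python3 ck.py 13;
```

```text
22.35 [541.5 -81.1] F 12.4
22.43 [541.5 -81.2] F 12.1
22.52 [541.5 -81.1] F 11.7
22.6 [541.5 -81.3] F 15.0
22.68 [541.5 -81.3] F 13.9
22.77 [541.5 -81.3] F 13.2
```

```bash

python3 -m jog '[[0,0,-0.04,0,0]]' >/dev/null ; python3 ck.py 99;python3 -m jog '[[0,0,0,0,0]]' >/dev/null ; python3 ck.py 99; python3 -m jog '[[0,0,0,0,0],[0,0,0,0,0]]' >/dev/null ; python3 ck.py 99;  python3 -m jog '[[0,0,0,0,0],[0,0,0,0,0]]' >/dev/null ; python3 ck.py 99
```

```text
22.85 [541.5 -81.5] F 16.2
22.93 [541.5 -81.5] F 15.5
23.1 [541.6 -81.5] F 14.7
23.27 [541.6 -81.5] F 15.0
```

Steady at 15 N; hold for over a second more.

```bash
for i in 1; do python3 -m jog '[[0,0,0,0,0],[0,0,0,0,0],[0,0,0,0,0],[0,0,0,0,0]]' >/dev/null ; python3 ck.py 99; python3 -m jog '[[0,0,0,0,0],[0,0,0,0,0],[0,0,0,0,0],[0,0,0,0,0]]' >/dev/null ; python3 ck.py 99; python3 -m jog '[[0,0,0,0,0],[0,0,0,0,0],[0,0,0,0,0],[0,0,0,0,0]]' >/dev/null ; python3 ck.py 99; done
python3 -c "
from h import *
snap('scene','s9.png');im=cv2.imread('pics/s9.png')[100:260,150:350];cv2.imwrite('pics/s9c.png',cv2.resize(im,None,fx=3.7,fy=3.7))"
```

```text
23.6 [541.6 -81.5] F 14.3
23.93 [541.5 -81.5] F 15.0
24.27 [541.6 -81.4] F 14.6
```

View pics/s9c.png

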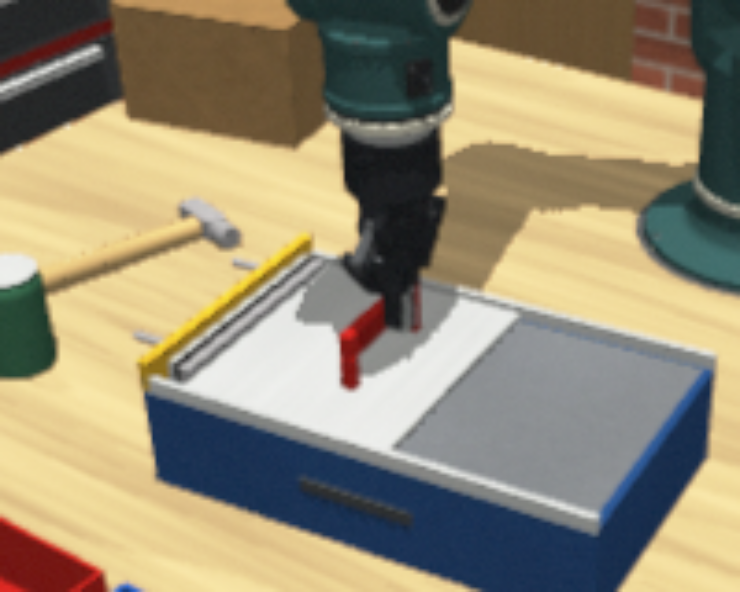

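The hatch bears on the buffer, and about 15 N was held for over 1.4 s. Retreat slowly, then lift away.

```bash
python3 -m jog '[[0,0,0.03,0,0],[0,0,0.06,0,0],[0,0,0.1,0,0],[0,0,0.15,0,0],[0,-0.03,0.25,0,0],[0,-0.06,0.5,0,0],[0,-0.13,1,0,0],[0,-0.25,2,0,0],[0,-0.25,2,0,0]]'
python3 -m jog '[[0,0,0,3,0],[0,0,0,6,0],[0,0,0,10,0],[0,0,0,10,0],[0,0,4,10,0],[0,0,8,10,0],[0,0,12,10,0],[0,0,16,10,0],[0,0,19,10,0],[0,0,19,10,0]]'
python3 -m jog '[[0,0,0,0,0],[0,0,0,0,0]]'
python3 - <<'E'
from h import *
for n,b in [('scene',(150,100,350,260)),('side',(190,130,390,290))]:
    im=snap(n,n+'10.png')[b[1]:b[3],b[0]:b[2],::-1]; cv2.imwrite(f'pics/{n}10c.png',cv2.resize(im,None,fx=3.7,fy=3.7,interpolation=cv2.INTER_CUBIC))
snap('wrist','w10.png')
E
```

```text
time_s: 25.07
tool_pos: [539.4, -61.8, 130.4]
eef_rot: [0.998, 0.067, 0.0, -0.0]
force: [-0.8, 0.3, 0.0]
width: -0.0
time_s: 25.9
tool_pos: [538.4, 133.0, 230.8]
eef_rot: [0.998, 0.07, 0.0, -0.001]
force: [-0.5, 0.6, -0.7]
width: 0.0
time_s: 26.07
tool_pos: [539.5, 125.6, 230.1]
eef_rot: [0.998, 0.066, -0.0, 0.0]
force: [-0.2, -0.7, -0.2]
width: 0.0
```

View pics/scene10c.png

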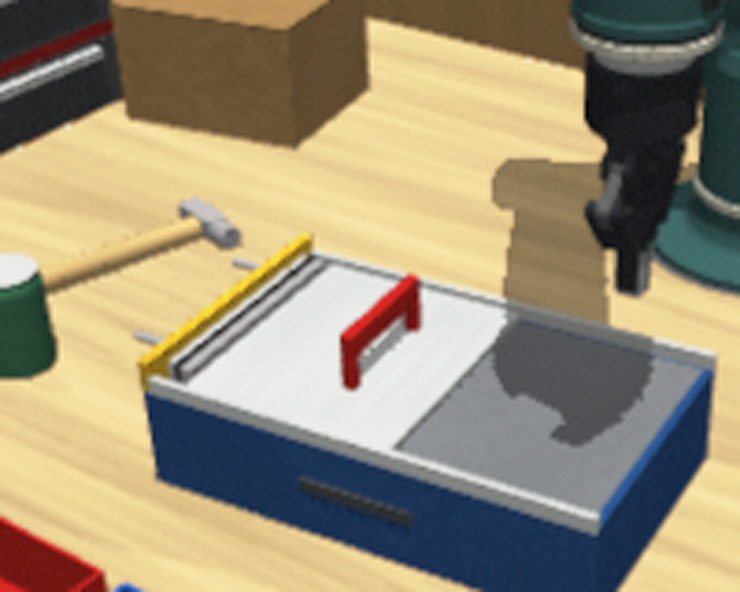

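View pics/side10c.png

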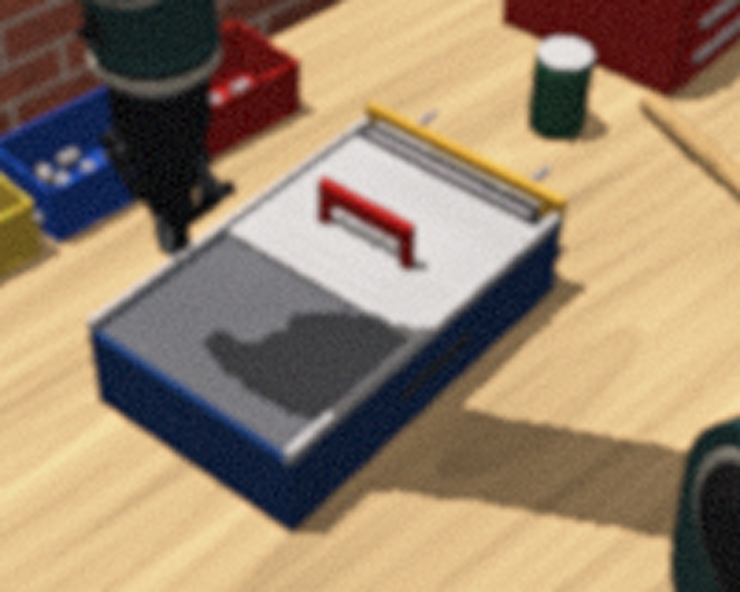

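View pics/side10.png

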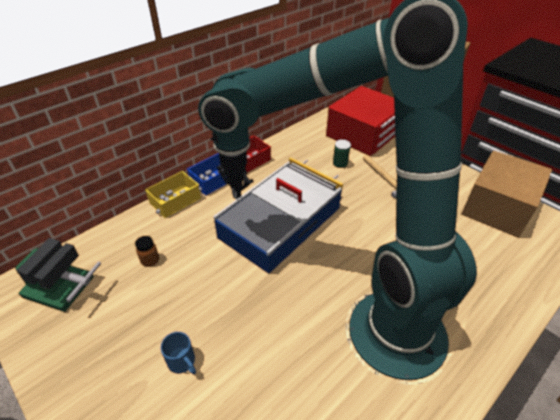

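Both views show the hatch against the rubber, with its handle post at crop (350,385) both during and after the push. Jar, mug, can and hammer are where they were, and the arm is clear. Hand in.

```bash
python3 -c "
from workcell import robot
print(robot.close_job())"
```

```text
the job is handed in; nothing more can be done
None
```

The job is done and was handed in at about 26 s of the 67 s allowed.

- **Socket:** I set the yellow-banded socket in the red-marked well, the one nearest the robot. It touched the floor at the predicted height, and after release it stood upright with its neighbours untouched.
- **Hatch:** I pushed the hatch by its handle with the fingers shut; drag was about 5 N. It met the rubber with the tool at about y = -80 mm and was then held at 14.3–15.5 N for about 1.4 s. The highest push I read was 16.2 N, though I read force only at the end of each move, so a brief peak between readings would not show.
- **Last checks:** With the arm clear and the force near zero, both fixed cameras show the hatch still against the buffer, its handle unmoved in the scene view. The jar, mug, can and hammer are where they were. The socket can't be seen under the closed hatch, so its last look was before closing; the hatch slid over it without extra force.
- **Disagreements:** The first wrist picture of the well was taken while the arm was still settling and was about 3 mm off, so I repeated it at rest. The networks also misnamed a few things, such as the jar as the cabinet, and I left those out.

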